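# Test the cream dispensers and reject the one that sticks

### The arm

A 7-joint arm with a two-finger parallel gripper is mounted at the origin on the work surface. World frame = base frame: x ahead of the robot, y to its left, z up, the work surface at z = 0. Lengths are in m, angles in rad, forces in N, time in s.
With the tool pointing down it reaches from about 0.4 to 0.875 m from the base axis. Payload 6.5 kg.
Tool frame: the origin (TCP) lies at the very end of the fingers, on their centre line; the grasp point (between the pads) lies 19 mm behind it (pinch_z is the z of the grasp point in the tool frame, in m); z points along the fingers, y is the line along which they close (so a half turn about z gives the same grasp; the last joint's range is limited). The gripper opens to 85 mm and grips with 20 to 120 N. Pads are 22 mm wide; open, the fingers measure 114 mm over their backs; the gripper's body (76 mm by 85 mm) begins 54 mm behind the grasp point. The pads swing forward as they close: fully open they stand 13 mm farther back than shut.
Start: joints at [-0.066, 0.536, -0.004, 1.538, 0.003, 1.067, -0.071], TCP at [0.65, 0, 0.231] pointing down, gripper open.
Joint ranges: [-2.7, 2.7], [-0.37, 2.16], [-1.27, 1.26], [0.24, 2.4], [-1.31, 4.45], [0.19, 1.91], [-2.76, 2.76]. Speed limits (rad/s): [2.39, 2.39, 3.14, 3.14, 3.14, 3.14, 3.14].

### API

Orientations are given as a rotation vector (axis times angle).
In Python, from station import state, camera, camera_model, sign_off, look_for, cut_out, pinpoint, pinch_z gives the robot as it stands.
- The arm moves only by the tool move_arm, never from a script. Its argument "rows" is a list of rows, each an object with "fingers": the finger opening in m, from 0 to 0.0854; "slide": the shift along the tool's x, y, z in m, a list of three; "spin": the turn about the tool's z in rad. A call has exactly 8 rows; each row shifts and turns the commanded pose from where the row before left it, along the tool's axes as they then stand; what a row does not reach is not made up. A row lasts 1/8 s, in which the tool goes at most 62.5 mm and 10.7 degrees, less where a joint would pass 70% of its speed; a pose out of reach is approached as far as the arm can. A call with a gripper value outside its range is refused whole. The fingers move at their own pace and stop on an object; "grip_force" is the grip in N (left out, the last holds). Time passes only in rows, so rows that do not move let the fingers close, or fill a call up. It gives the time, the measured TCP pose, the force, the opening and the grip force at its end, in the units of the state.
- state(): the state, without advancing time (a new reading comes with each control period).
- camera(name): name is "scene" or "side" or "wrist"; returns the picture (420x560x3 uint8, blue, green, red); there is no depth.
- camera_model(name): a dict with "fx", "fy", "cx", "cy" (pixels), "k1" (the pictures are not rectified: a ray, as slopes to the right and down, at radius r is drawn at 1 + k1 r^2 times it, then the intrinsics apply), "R" (3x3) and "t" (3): a world point X has camera coordinates R X + t. Camera axes: x right, y down, z forward; pixel columns grow to the right and rows downward; lengths in m; the calibration is good to about 2 mm. A picture is of the moment at which its call begins: read the wrist's pose just before it. camera_model takes no time and is no camera call; for the wrist camera it gives the pose at the moment of the call.
- sign_off(): hands the job in; it is judged then, once.
Trained networks look in the newest picture that a camera, given by its name, has taken for a name from the list of things; names that differ only in an ending like _2 or _b are one class to them, and where a whole thing is asked for, a point or a joint stands for the part that bears it (a point fixed in the world has none). Each returns a list of dicts, best first, with "p" (0 to 1); they miss things now and then, are a little off and sometimes report something else, mostly with a low value. They report only what shows in the picture. A call takes as long as a camera call. They do not tell look-alikes from the thing itself.
- look_for(thing, camera): "extent" ([centre column, centre row, width, height] in pixels, round what is visible of it).
- cut_out(thing, camera): "mask" (420x560 bool, what is visible of it) and "extent" ([centre column, centre row, width, height] in pixels, round what is visible of it).
- pinpoint(thing, camera): "point" ([column, row] in pixels: a listed point, or the origin of a listed thing).
The state is a dict: "clock": time; "q": joint angles; "joint_velocities": joint speeds; "joint_efforts": joint torques, N m; "tool_pos": TCP position; "eef_rot": TCP orientation; "ft_force": force on the tool from outside, world axes, zero at the start; "ft_torque": the same for the moment, N m; "gripper_width": finger opening in m; "grip_force": force on a finger pad.
Only numpy, scipy, OpenCV 4.12 (cv2) and the standard library are available. Lean on these libraries where they do the work, as an engineer would, in place of code of your own. Each camera call takes 0.05 s, during which the arm holds its last target. There are 200 camera calls.

### The job

Before the soap class fills them, push the blue plunger of each of the three clear cream dispensers down as far as it will go. Two go fully home: leave those standing where they are, pushed home. The third sticks about half way: stand it upright in the red reject tray, with its plunger left where it stuck.

Things in the scene. Friction and masses are not known exactly. Their poses are not given: they have to be found in the camera images.
- dispenser_1: Upright cream dispenser, like a wide flat-footed syringe, loose, 120 g, round; all three look alike and one sticks. Origin: centre of underside, z up. White foot 52 mm across, 8 mm high; clear barrel 38 mm across (grip here) up to 85 mm; white collar 48 mm across, 85 to 90 mm up; above it a blue thumb plate 34 mm across, its top 126 mm up with the plunger fully out, 96 mm when home.
- plunger_1 (a joint): Plunger of dispenser_1, m: 0 fully out, grows as the plate is pushed down, 0.030 fully home on the collar. Rubs with about 4 N, no spring, stays where left; starts at 0 to 0.005. One that sticks jams hard at about 0.014, its plate 16 mm clear of the collar; pushing harder does not help.
- dispenser_2: Upright cream dispenser, like a wide flat-footed syringe, loose, 120 g, round; all three look alike and one sticks. Origin: centre of underside, z up. White foot 52 mm across, 8 mm high; clear barrel 38 mm across (grip here) up to 85 mm; white collar 48 mm across, 85 to 90 mm up; above it a blue thumb plate 34 mm across, its top 126 mm up with the plunger fully out, 96 mm when home.
- plunger_2 (a joint): Plunger of dispenser_2, m: 0 fully out, grows as the plate is pushed down, 0.030 fully home on the collar. Rubs with about 4 N, no spring, stays where left; starts at 0 to 0.005. One that sticks jams hard at about 0.014, its plate 16 mm clear of the collar; pushing harder does not help.
- dispenser_3: Upright cream dispenser, like a wide flat-footed syringe, loose, 120 g, round; all three look alike and one sticks. Origin: centre of underside, z up. White foot 52 mm across, 8 mm high; clear barrel 38 mm across (grip here) up to 85 mm; white collar 48 mm across, 85 to 90 mm up; above it a blue thumb plate 34 mm across, its top 126 mm up with the plunger fully out, 96 mm when home.
- plunger_3 (a joint): Plunger of dispenser_3, m: 0 fully out, grows as the plate is pushed down, 0.030 fully home on the collar. Rubs with about 4 N, no spring, stays where left; starts at 0 to 0.005. One that sticks jams hard at about 0.014, its plate 16 mm clear of the collar; pushing harder does not help.
- reject_tray: red open plastic tray fixed to the table, 180 mm (its x) by 140 mm (its y) outside, 30 mm high, walls and floor 5 mm thick, empty. Origin: centre of its underside; the inner floor is 5 mm above it.
There are look-alikes about, which are no part of the job. Several things look just like the reject_tray: the one meant starts farthest to the robot's right.

How it is judged:
At the end, for the whole second after the job is handed in: Both good plungers are home (over 26 of 30 mm), their dispensers upright within about 11 degrees, at rest and within 50 mm of where they started; the sticking dispenser, its plunger pushed past 10 mm (it jams at 14 mm), stands upright within about 11 degrees and at rest on the floor of the red tray (value of joint plunger_2 above 0.01 m and value of joint each of plunger_1, plunger_3 above 0.026 m and distance of each of dispenser_1, dispenser_3 from where it was at the start of the episode below 0.05 m and angle between each of dispenser_1, dispenser_3, dispenser_2's own z axis and vertical below 0.2 rad and linear speed of each of dispenser_1, dispenser_3, dispenser_2 below 0.02 m/s and x of dispenser_2 in the frame of reject_tray between -0.085 and 0.085 m and y of dispenser_2 in the frame of reject_tray between -0.065 and 0.065 m and z of dispenser_2 in the frame of reject_tray below 0.012 m); the robot touches nothing.
It also fails if it takes over 58 s, if anything falls off the work surface, if the arm or the gripper's body presses on something with over 40 N, if the wrist force passes 120 N, or if a joint passes its speed limit or range.

## Working session

There is one attempt and no reset: what is moved stays moved. The work goes in short steps, Python scripts to look and compute and a tool call to move; the robot and the scene stay as the last step left them, time stands still between calls to the robot, and variables do not carry over. Pictures are saved under pics/ and viewed, at most 10 in all, crops included, and the job is handed in when it is done.

Besides the shell and the picture viewer there is one more tool, called as name(argument=value, ...) on one line, values as JSON. move_arm: Moves the arm, as the interface text tells. Its arguments: {"type":"object","properties":{"rows":{"type":"array","items":{"type":"object","properties":{"fingers":{"type":"number"},"slide":{"type":"array","items":{"type":"number"}},"spin":{"type":"number"}}}},"grip_force":{"type":"number"}},"required":["rows"]}

```bash
mkdir -p pics; cat > h.py <<'E'
import numpy as np, cv2
from station import *
def ray(m,px):
    R=np.array(m["R"]);t=np.array(m["t"])
    d=np.array([(px[0]-m["cx"])/m["fx"],(px[1]-m["cy"])/m["fy"]]);u=d.copy()
    for _ in range(20): u=d/(1+m["k1"]*(u@u))
    v=R.T@np.array([u[0],u[1],1]); return -R.T@t, v/np.linalg.norm(v)
def tri(rays):
    A=np.zeros((3,3));b=np.zeros(3)
    for o,d in rays:
        P=np.eye(3)-np.outer(d,d);A+=P;b+=P@o
    x=np.linalg.solve(A,b); return x,[np.linalg.norm((np.eye(3)-np.outer(d,d))@(x-o)) for o,d in rays]
def atz(m,px,z):
    o,d=ray(m,px); return o+d*(z-o[2])/d[2]
E
python3 - <<'E'
from h import *
s=state();print(s["clock"],s["tool_pos"],s["eef_rot"],s["ft_force"],pinch_z)
ims=[]
for c in ["scene","side"]:
    ims.append(camera(c));m=camera_model(c);print(c,m["t"])
    cv2.imwrite(f"pics/{c}0.png",ims[-1])
    for th in ["dispenser_1","plunger_1","reject_tray"]:
        for r in pinpoint(th,c):
            print(th,np.round(r["point"]),round(r["p"],2),atz(m,r["point"],0).round(3))
        print(" ext",[ (np.round(r["extent"]).astype(int).tolist(),round(r["p"],2)) for r in look_for(th,c)])
E
```

```text
0.0 [ 6.49353894e-01 -4.87906783e-05  2.30384762e-01] [-2.22058426e+00 -2.22067208e+00  2.14345978e-03] [-0.53686511 -0.02383767  0.3155126 ] -0.0187
scene [-0.12403499 -0.24327574  1.22080641]
dispenser_1 [198. 268.] 0.85 [ 0.56 -0.11  0.  ]
dispenser_1 [128. 241.] 0.75 [ 0.467 -0.263  0.   ]
dispenser_1 [249. 226.] 0.7 [0.449 0.    0.   ]
 ext [([250, 210, 23, 41], 0.71), ([124, 223, 34, 60], 0.6)]Traceback (most recent call last):
  File "<stdin>", line 8, in <module>
ValueError: it knows: dispenser, reject_tray
```

```bash
python3 - <<'E'
from h import *
for c in ["scene","side"]:
    im=camera(c);m=camera_model(c);print(c,m["t"],(-np.array(m["R"]).T@m["t"]).round(2))
    cv2.imwrite(f"pics/{c}0.png",im)
    for th in ["dispenser_1","reject_tray"]:
        for r in pinpoint(th,c):
            print(th,np.round(r["point"]),round(r["p"],2),atz(m,r["point"],0).round(3))
        print(" ext",[ (np.round(r["extent"]).astype(int).tolist(),round(r["p"],2)) for r in look_for(th,c)])
E
```

```text
scene [-0.12403499 -0.24327574  1.22080641] [ 1.08 -0.02  0.62]
dispenser_1 [251. 224.] 0.91 [0.442 0.005 0.   ]
dispenser_1 [200. 267.] 0.8 [ 0.557 -0.107  0.   ]
dispenser_1 [127. 242.] 0.65 [ 0.47  -0.265  0.   ]
 ext [([251, 210, 22, 42], 0.85), ([195, 249, 27, 57], 0.78), ([123, 224, 35, 60], 0.69)]
reject_tray [390. 169.] 0.77 [0.272 0.395 0.   ]
reject_tray [344. 226.] 0.73 [0.471 0.217 0.   ]
reject_tray [129. 241.] 0.31 [ 0.469 -0.261  0.   ]
 ext [([348, 226, 74, 72], 0.97), ([390, 164, 61, 47], 0.8)]
side [-0.38232445  0.16701993  1.06369711] [ 0.11 -0.83  0.77]
dispenser_1 [296. 242.] 0.68 [0.45  0.004 0.   ]
dispenser_1 [358. 317.] 0.66 [ 0.476 -0.261  0.   ]
dispenser_1 [357. 259.] 0.61 [ 0.556 -0.104 -0.   ]
 ext [([359, 298, 33, 61], 0.81), ([296, 221, 24, 51], 0.72), ([359, 243, 27, 52], 0.57)]
reject_tray [277. 192.] 0.94 [0.48  0.211 0.   ]
reject_tray [179. 174.] 0.92 [0.25  0.407 0.   ]
 ext [([277, 191, 73, 49], 0.72), ([179, 173, 67, 36], 0.62)]
```

View pics/scene0.png

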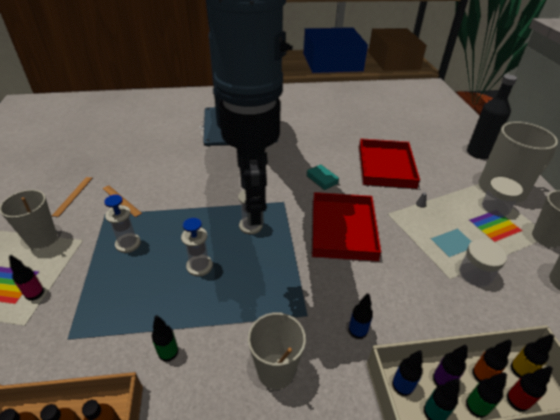

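View pics/side0.png

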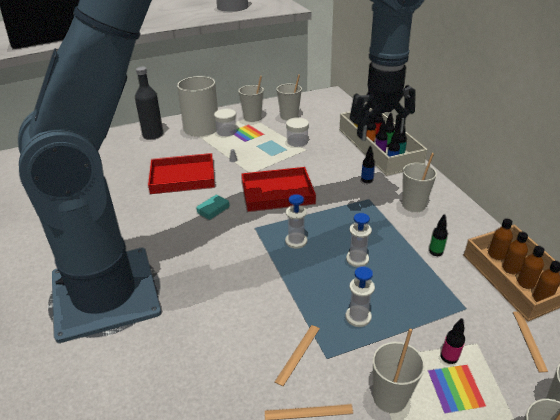

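Dispensers at scene pixels (251,224), (200,267) and (127,242). Red tray candidates are (345,226) → world (0.475, 0.214) and (390,165) → (0.26, 0.40). The first has the smaller y, so it's farther to the robot's right and should be the tray meant. I'll confirm with a crop and triangulate.

```bash
python3 - <<'E'
from h import *
im={};R={}
guess=[(0.446,.004),(.557,-.106),(.472,-.262)]
def proj(m,X):
    p=np.array(m["R"])@X+m["t"];u=p[:2]/p[2];u=u*(1+m["k1"]*(u@u));return np.array([m["fx"]*u[0]+m["cx"],m["fy"]*u[1]+m["cy"]])
for c in ["scene","side"]:
    im=cv2.imread(f"pics/{c}0.png");m=camera_model(c);h=cv2.cvtColor(im,cv2.COLOR_BGR2HSV)
    bl=cv2.inRange(h,(105,180,60),(125,255,255))
    n,_,st,ce=cv2.connectedComponentsWithStats(bl)
    for i in range(1,n):
        if st[i,4]>20: print(c,"blue",st[i],ce[i].round(1))
    for g in guess: print("exp plate",proj(m,np.array([*g,.124])).round())
    red=cv2.inRange(h,(0,180,50),(8,255,255))|cv2.inRange(h,(172,180,50),(180,255,255))
    n,lab,st,ce=cv2.connectedComponentsWithStats(red)
    for i in range(1,n):
        if st[i,4]>500:
            cs,_=cv2.findContours((lab==i).astype(np.uint8),0,2)
            hull=cv2.convexHull(max(cs,key=cv2.contourArea));q=cv2.approxPolyDP(hull,5,True)[:,0]
            print(c,"red",st[i],[ (p.tolist(),atz(m,p,.03)[:2].round(3).tolist()) for p in q])
s=cv2.imread("pics/scene0.png")[130:290,300:430];cv2.imwrite("pics/crop1.png",cv2.resize(s,None,fx=3,fy=3,interpolation=2))
E
```

```text
scene blue [105 196  16  10 130] [112.8 200.4]
scene blue [476 216  23   9  61] [486.6 220.2]
scene blue [183 218  18  13 188] [191.5 223.9]
scene blue [  0 273  13   5  44] [  5.9 275.2]
exp plate [249. 182.]
exp plate [192. 223.]
exp plate [113. 199.]
scene red [ 360  140   59   48 2377] [([361, 140], [0.166, 0.339]), ([408, 143], [0.194, 0.469]), ([416, 187], [0.388, 0.414]), ([364, 183], [0.359, 0.291])]
scene red [ 313  193   68   68 4055] [([315, 193], [0.385, 0.163]), ([371, 197], [0.413, 0.292]), ([377, 260], [0.603, 0.245]), ([313, 255], [0.576, 0.121])]
side blue [388 150  11   6  44] [392.5 152.7]
side blue [362 167  12  13 126] [367.1 172.9]
side blue [289 195  14  17 129] [295.8 200.7]
side blue [354 213  16  17 157] [360.9 219.4]
side blue [355 267  17  21 218] [362.9 274.7]
exp plate [294. 199.]
exp plate [362. 216.]
exp plate [362. 274.]
side red [ 148  154   66   40 2119] [([211, 154], [0.356, 0.43]), ([213, 186], [0.319, 0.265]), ([150, 193], [0.155, 0.298]), ([151, 160], [0.185, 0.468])]
side red [ 242  167   74   44 2350] [([304, 167], [0.579, 0.258]), ([314, 203], [0.535, 0.092]), ([248, 210], [0.372, 0.128]), ([242, 174], [0.408, 0.291])]
```

View pics/crop1.png

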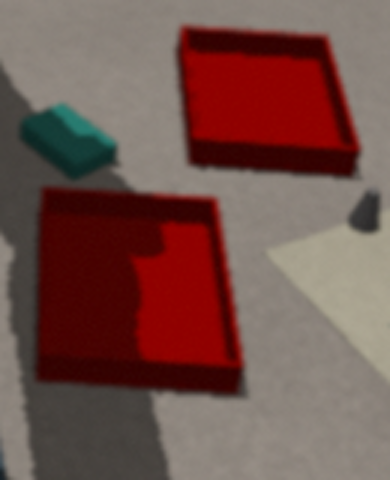

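The crop shows the near tray, bottom at scene px (345,226), clearly to the robot's right of the other at (390,165). Both are red and empty, and the near one is the tray meant. I'll set out over the middle dispenser with the fingers closing.

move_arm(rows=[{"fingers": 0, "slide": [-0.036, -0.031, 0]}, {"fingers": 0, "slide": [-0.035, -0.031, 0]}, {"fingers": 0, "slide": [-0.035, -0.031, 0]}, {"fingers": 0, "slide": [0, 0, 0]}, {"fingers": 0, "slide": [0, 0, 0]}, {"fingers": 0, "slide": [0, 0, 0]}, {"fingers": 0, "slide": [0, 0, 0]}, {"fingers": 0, "slide": [0, 0, 0]}])

```text
validation failed for argument at $.ro...
```

```bash
cat >> h.py <<'E'
def proj(m,X):
    p=np.array(m["R"])@X+m["t"];u=p[:2]/p[2];u=u*(1+m["k1"]*(u@u));return np.array([m["fx"]*u[0]+m["cx"],m["fy"]*u[1]+m["cy"]])
def blues(c,im,amin=30):
    h=cv2.cvtColor(im,cv2.COLOR_BGR2HSV);bl=cv2.inRange(h,(105,170,45),(127,255,255))
    n,_,st,ce=cv2.connectedComponentsWithStats(bl)
    return [(ce[i].round(1),st[i].tolist()) for i in range(1,n) if st[i,4]>amin]
E
python3 - <<'E'
from h import *
m={c:camera_model(c) for c in ["scene","side"]}
for a,b in [((191.5,223.9),(360.9,219.4)),((112.8,200.4),(362.9,274.7))]:
    print("plate",tri([ray(m["scene"],a),ray(m["side"],b)]))
mw=camera_model("wrist");im=camera("wrist");s=state();print(s["tool_pos"],s["gripper_width"],(-np.array(mw["R"]).T@mw["t"]).round(3))
cv2.imwrite("pics/w1.png",im)
b=blues("wrist",im)
for x in b: print("wrist",x,atz(mw,x[0],.12).round(4))
for r in pinpoint("dispenser_1","wrist"): print(r["point"],r["p"],atz(mw,r["point"],0).round(4))
for c in ["scene","side"]:
    im=camera(c);
    for x in blues(c,im): print(c,x,atz(m[c],x[0],.12).round(4))
E
```

```text
plate (array([ 0.55257877, -0.10883876,  0.11779849]), [np.float64(0.0003096228560417069), np.float64(0.0003096228560418827)])
plate (array([ 0.47437894, -0.26257024,  0.12188745]), [np.float64(6.878173680449765e-05), np.float64(6.878173680437408e-05)])
[ 6.50005882e-01 -1.13811654e-06  2.31305255e-01] 0.08553568763038293 [0.65  0.082 0.374]
wrist (array([ 13.4, 194.8]), [0, 174, 36, 45, 1078]) [0.4581 0.0029 0.12  ]
wrist (array([173.2, 324.1]), [163, 299, 19, 43, 341]) [ 0.5659 -0.1082  0.12  ]
[84.1, 161.2] 0.87 [0.4518 0.0016 0.    ]
[192.2, 258.1] 0.59 [ 0.5561 -0.1094  0.    ]
[134.7, 369.6] 0.42 [ 0.4698 -0.2684  0.    ]
scene (array([112.8, 200.7]), [105, 196, 16, 11, 137]) [ 0.4729 -0.2633  0.12  ]
scene (array([486.4, 220.2]), [476, 216, 23, 10, 75]) [0.6039 0.4437 0.12  ]
scene (array([191.7, 224. ]), [183, 218, 19, 14, 199]) [ 0.5549 -0.1079  0.12  ]
scene (array([  6. , 275.1]), [0, 273, 13, 5, 52]) [ 0.6421 -0.3989  0.12  ]
scene (array([360.5, 330.2]), [358, 326, 6, 9, 33]) [0.8008 0.1401 0.12  ]
scene (array([401.6, 382.3]), [394, 370, 22, 22, 158]) [0.8803 0.1724 0.12  ]
side (array([392.4, 152.6]), [388, 150, 11, 6, 47]) [0.7591 0.1038 0.12  ]
side (array([367.1, 172.9]), [362, 166, 12, 14, 133]) [0.6517 0.0436 0.12  ]
side (array([295.9, 200.8]), [289, 195, 14, 17, 133]) [0.4494 0.0031 0.12  ]
side (array([361. , 219.4]), [354, 213, 16, 17, 159]) [ 0.5513 -0.1117  0.12  ]
side (array([362.8, 274.8]), [355, 267, 17, 21, 222]) [ 0.4752 -0.2612  0.12  ]
```

View pics/w1.png

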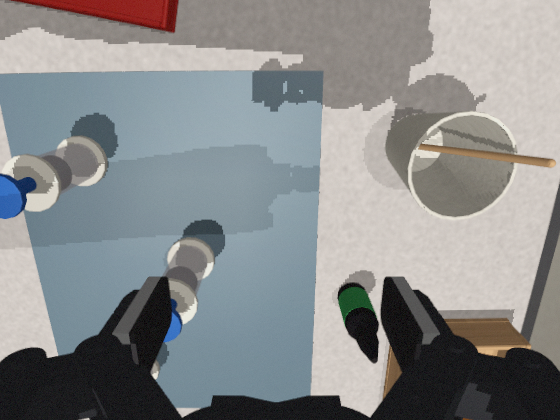

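The move was refused, probably because "spin" was missing. The wrist view shows dispenser A at (84,161) and B at (190,260), with C partly hidden behind the left finger. I have good estimates: A (0.450, 0.003), B (0.555, -0.108), C (0.474, -0.263).

move_arm(rows=[{"fingers": 0, "slide": [-0.036, -0.032, 0], "spin": 0}, {"fingers": 0, "slide": [-0.036, -0.032, 0], "spin": 0}, {"fingers": 0, "slide": [-0.036, -0.031, 0], "spin": 0}, {"fingers": 0, "slide": [0, 0, 0.03], "spin": 0}, {"fingers": 0, "slide": [0, 0, 0.03], "spin": 0}, {"fingers": 0, "slide": [0, 0, 0.025], "spin": 0}, {"fingers": 0, "slide": [0, 0, 0], "spin": 0}, {"fingers": 0, "slide": [0, 0, 0], "spin": 0}], grip_force=40)

```text
clock: 1.85
tool_pos: [0.5557, -0.1081, 0.1473]
eef_rot: [2.221, 2.221, 0.001]
ft_force: [0.1, -0.5, 1.0]
gripper_width: 0.0003
grip_force: 0.0
```

```bash
python3 - <<'E'
from h import *
s=state();print(s["clock"],s["tool_pos"],s["gripper_width"],s["ft_force"])
mw=camera_model("wrist");im=camera("wrist");cv2.imwrite("pics/w2.png",im)
for x in blues("wrist",im): print("wrist",x,atz(mw,x[0],.122).round(4))
print("tip",proj(mw,s["tool_pos"]))
E
```

```text
1.85 [ 0.55574441 -0.10810025  0.14730777] 0.0003138880940523244 [ 0.10977141 -0.50902972  0.95372454]
wrist (array([32.9, 22.6]), [0, 0, 76, 52, 3117]) [ 0.4541 -0.0026  0.122 ]
wrist (array([280.9, 240.1]), [245, 218, 64, 55, 1943]) [ 0.5583 -0.102   0.122 ]
tip [275.87756138 276.97506487]
```

View pics/w2.png

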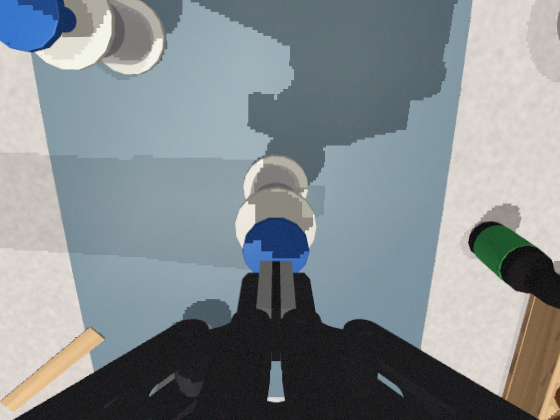

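The wrist view shows plate B centred at about (277,248), under the fingertips at column 276. Pressing it.

move_arm(rows=[{"fingers": 0, "slide": [0, 0, 0.015], "spin": 0}, {"fingers": 0, "slide": [0, 0, 0.006], "spin": 0}, {"fingers": 0, "slide": [0, 0, 0.005], "spin": 0}, {"fingers": 0, "slide": [0, 0, 0.004], "spin": 0}, {"fingers": 0, "slide": [0, 0, 0.003], "spin": 0}, {"fingers": 0, "slide": [0, 0, 0.002], "spin": 0}, {"fingers": 0, "slide": [0, 0, 0.002], "spin": 0}, {"fingers": 0, "slide": [0, 0, 0.001], "spin": 0}])

```text
clock: 2.9
tool_pos: [0.555, -0.108, 0.1082]
eef_rot: [-2.221, -2.221, -0.0]
ft_force: [-1.2, 0.1, 3.9]
gripper_width: 0.0002
grip_force: 1.9
```

Plate B is at 0.108, past the 0.112 jam level, at only 4 N, so it is a good one. Continuing home.

move_arm(rows=[{"fingers": 0, "slide": [0, 0, 0.003], "spin": 0}, {"fingers": 0, "slide": [0, 0, 0.003], "spin": 0}, {"fingers": 0, "slide": [0, 0, 0.002], "spin": 0}, {"fingers": 0, "slide": [0, 0, 0.002], "spin": 0}, {"fingers": 0, "slide": [0, 0, 0.001], "spin": 0}, {"fingers": 0, "slide": [0, 0, 0.001], "spin": 0}, {"fingers": 0, "slide": [0, 0, 0.001], "spin": 0}, {"fingers": 0, "slide": [0, 0, 0], "spin": 0}])

```text
clock: 3.9
tool_pos: [0.5554, -0.1081, 0.0961]
eef_rot: [2.221, 2.221, 0.001]
ft_force: [-3.5, 0.8, 11.6]
gripper_width: 0.0003
grip_force: 5.5
```

Force rose to 12 N at z = 0.096, so B is home. Next C.

move_arm(rows=[{"fingers": 0, "slide": [0, 0, -0.03], "spin": 0}, {"fingers": 0, "slide": [0, 0, -0.03], "spin": 0}, {"fingers": 0, "slide": [-0.039, -0.02, 0], "spin": 0}, {"fingers": 0, "slide": [-0.039, -0.02, 0], "spin": 0}, {"fingers": 0, "slide": [-0.039, -0.02, 0], "spin": 0}, {"fingers": 0, "slide": [-0.038, -0.021, 0], "spin": 0}, {"fingers": 0, "slide": [0, 0, 0.005], "spin": 0}, {"fingers": 0, "slide": [0, 0, 0], "spin": 0}])

```text
clock: 4.9
tool_pos: [0.4741, -0.2623, 0.1497]
eef_rot: [-2.22, -2.221, -0.0]
ft_force: [0.3, -0.2, -0.4]
gripper_width: -0.0003
grip_force: 0.0
```

```bash
python3 - <<'E'
from h import *
s=state();print(s["clock"],s["tool_pos"],s["gripper_width"],s["ft_force"])
mw=camera_model("wrist");im=camera("wrist");cv2.imwrite("pics/w3.png",im)
for x in blues("wrist",im): print("wrist",x,atz(mw,x[0],.122).round(4))
print("tip",proj(mw,s["tool_pos"]))
E
```

```text
4.9 [ 0.47406645 -0.26227089  0.14972086] -0.0002561938350715113 [ 0.25004601 -0.21984145 -0.38013634]
wrist (array([286.4, 242. ]), [251, 217, 65, 56, 2248]) [ 0.4793 -0.2583  0.122 ]
tip [275.91962111 277.0253888 ]
```

View pics/w3.png

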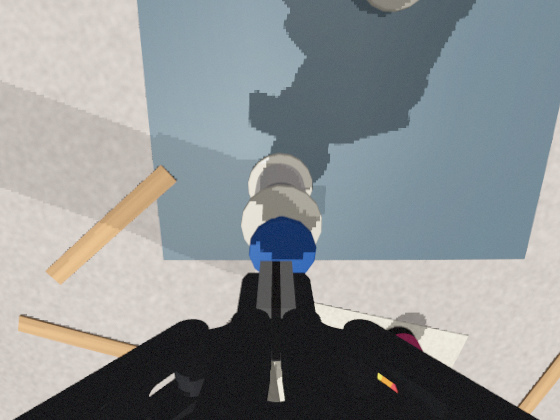

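Plate C is centred at about (283,249), 6 px right of the tip column, so I'll shift 3 mm and press.

move_arm(rows=[{"fingers": 0, "slide": [0, 0.003, 0.018], "spin": 0}, {"fingers": 0, "slide": [0, 0, 0.007], "spin": 0}, {"fingers": 0, "slide": [0, 0, 0.005], "spin": 0}, {"fingers": 0, "slide": [0, 0, 0.004], "spin": 0}, {"fingers": 0, "slide": [0, 0, 0.003], "spin": 0}, {"fingers": 0, "slide": [0, 0, 0.002], "spin": 0}, {"fingers": 0, "slide": [0, 0, 0.001], "spin": 0}, {"fingers": 0, "slide": [0, 0, 0.001], "spin": 0}])

```text
clock: 5.95
tool_pos: [0.4771, -0.2631, 0.1094]
eef_rot: [2.221, 2.221, 0.0]
ft_force: [-0.5, 0.9, 3.4]
gripper_width: -0.0003
grip_force: 1.9
```

C is good as well (0.109 at 3 N). Pushing it home.

move_arm(rows=[{"fingers": 0, "slide": [0, 0, 0.003], "spin": 0}, {"fingers": 0, "slide": [0, 0, 0.003], "spin": 0}, {"fingers": 0, "slide": [0, 0, 0.003], "spin": 0}, {"fingers": 0, "slide": [0, 0, 0.002], "spin": 0}, {"fingers": 0, "slide": [0, 0, 0.001], "spin": 0}, {"fingers": 0, "slide": [0, 0, 0.001], "spin": 0}, {"fingers": 0, "slide": [0, 0, 0.001], "spin": 0}, {"fingers": 0, "slide": [0, 0, 0], "spin": 0}])

```text
clock: 6.95
tool_pos: [0.4777, -0.2628, 0.0962]
eef_rot: [2.221, 2.221, 0.001]
ft_force: [-0.8, 2.6, 12.7]
gripper_width: -0.0002
grip_force: 6.1
```

C is home. Now A.

move_arm(rows=[{"fingers": 0, "slide": [0, 0, -0.028], "spin": 0}, {"fingers": 0, "slide": [0, 0, -0.028], "spin": 0}, {"fingers": 0, "slide": [0.053, -0.005, 0], "spin": 0}, {"fingers": 0, "slide": [0.053, -0.005, 0], "spin": 0}, {"fingers": 0, "slide": [0.053, -0.006, 0], "spin": 0}, {"fingers": 0, "slide": [0.053, -0.006, 0], "spin": 0}, {"fingers": 0, "slide": [0.053, -0.005, 0], "spin": 0}, {"fingers": 0, "slide": [0, 0, 0], "spin": 0}])

```text
clock: 7.95
tool_pos: [0.4493, 0.0059, 0.151]
eef_rot: [-2.212, -2.229, -0.0]
ft_force: [0.5, -0.6, -0.2]
gripper_width: -0.0001
grip_force: 0.0
```

```bash
python3 - <<'E'
from h import *
s=state();print(s["clock"],s["tool_pos"],s["gripper_width"],s["ft_force"])
mw=camera_model("wrist");im=camera("wrist");cv2.imwrite("pics/w4.png",im)
for x in blues("wrist",im): print("wrist",x,atz(mw,x[0],.122).round(4))
print("tip",proj(mw,s["tool_pos"]))
for r in pinpoint("reject_tray","wrist"): print("tray",r["point"],r["p"],atz(mw,r["point"],0).round(4))
E
```

```text
7.95 [0.449295   0.00585762 0.15103379] -6.353235215374363e-05 [ 0.48917451 -0.59157613 -0.18644868]
wrist (array([285.8, 245.5]), [251, 223, 61, 51, 1696]) [0.4543 0.0073 0.122 ]
tip [275.91724765 276.97747935]
```

View pics/w4.png

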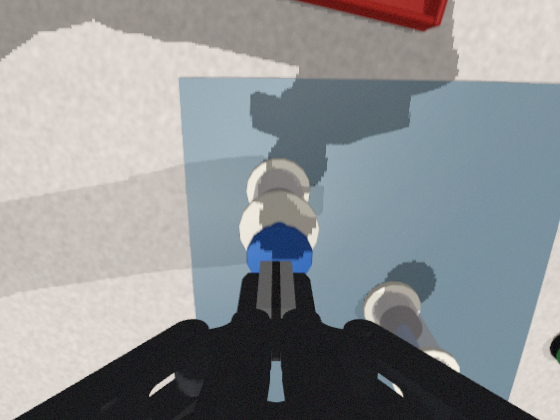

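Plate A is centred at about (281,253), 2 mm right of the tip. Pressing carefully, since this is the one expected to jam at 0.112.

move_arm(rows=[{"fingers": 0, "slide": [-0.002, 0.002, 0.018], "spin": 0}, {"fingers": 0, "slide": [0, 0, 0.007], "spin": 0}, {"fingers": 0, "slide": [0, 0, 0.006], "spin": 0}, {"fingers": 0, "slide": [0, 0, 0.004], "spin": 0}, {"fingers": 0, "slide": [0, 0, 0.002], "spin": 0}, {"fingers": 0, "slide": [0, 0, 0.001], "spin": 0}, {"fingers": 0, "slide": [0, 0, 0.001], "spin": 0}, {"fingers": 0, "slide": [0, 0, 0.001], "spin": 0}])

```text
clock: 9.05
tool_pos: [0.4529, -0.0006, 0.1122]
eef_rot: [2.221, 2.22, 0.001]
ft_force: [-3.8, -4.4, 21.2]
gripper_width: 0.0
grip_force: 10.5
```

A jams at 0.112 with 21 N, so it's the sticking one. Lifting off, opening and relocating it.

move_arm(rows=[{"fingers": 0, "slide": [0, 0, -0.01], "spin": 0}, {"fingers": 0, "slide": [0, 0, -0.03], "spin": 0}, {"fingers": 0.085, "slide": [0, 0, -0.03], "spin": 0}, {"fingers": 0.085, "slide": [0, 0, 0], "spin": 0}, {"fingers": 0.085, "slide": [0, 0, 0], "spin": 0}, {"fingers": 0.085, "slide": [0, 0, 0], "spin": 0}, {"fingers": 0.085, "slide": [0, 0, 0], "spin": 0}, {"fingers": 0.085, "slide": [0, 0, 0], "spin": 0}])

```text
clock: 10.05
tool_pos: [0.4518, -0.0, 0.1809]
eef_rot: [-2.221, -2.221, 0.001]
ft_force: [0.8, -0.8, 0.8]
gripper_width: 0.0851
grip_force: 0.0
```

```bash
python3 - <<'E'
from h import *
s=state();print(s["clock"],s["tool_pos"],s["gripper_width"],s["ft_force"])
mw=camera_model("wrist");im=camera("wrist");cv2.imwrite("pics/w5.png",im)
for x in blues("wrist",im): print("wrist",x,atz(mw,x[0],.110).round(4))
W=pinpoint("dispenser_1","wrist")
for r in W: print(r["point"],r["p"],atz(mw,r["point"],0).round(4))
m=camera_model("side");im=camera("side");cv2.imwrite("pics/side5.png",im)
for x in blues("side",im): print("side",x,atz(m,x[0],.108).round(4))
for r in pinpoint("dispenser_1","side"): print(r["point"],r["p"],atz(m,r["point"],0).round(4))
E
```

```text
10.05 [ 4.51757653e-01 -1.99723390e-05  1.80902410e-01] 0.0850515526445051 [ 0.75442146 -0.80245725  0.78871998]
wrist (array([280.9, 196.1]), [254, 188, 48, 36, 129]) [0.4548 0.0144 0.11  ]
[380.3, 285.6] 0.64 [ 0.556  -0.1145 -0.    ]
[277.0, 173.8] 0.63 [4.527e-01 3.000e-04 0.000e+00]
[291.8, 398.9] 0.6 [ 0.4695 -0.2623  0.    ]
side (array([392.5, 152.6]), [388, 150, 11, 6, 46]) [0.7713 0.1209 0.108 ]
side (array([367.1, 172.9]), [362, 166, 12, 14, 134]) [0.6617 0.0597 0.108 ]
side (array([295.7, 204.5]), [289, 200, 14, 12, 118]) [0.4499 0.0055 0.108 ]
side (array([360.3, 227.2]), [353, 222, 15, 11, 121]) [ 0.5454 -0.1217  0.108 ]
side (array([361.6, 284.4]), [354, 278, 16, 14, 171]) [ 0.4678 -0.2723  0.108 ]
[356.0, 318.9] 0.88 [ 0.4704 -0.2631  0.    ]
[358.4, 260.0] 0.81 [ 0.5565 -0.1099  0.    ]
[295.9, 242.0] 0.76 [0.449  0.0023 0.    ]
```

View pics/w5.png

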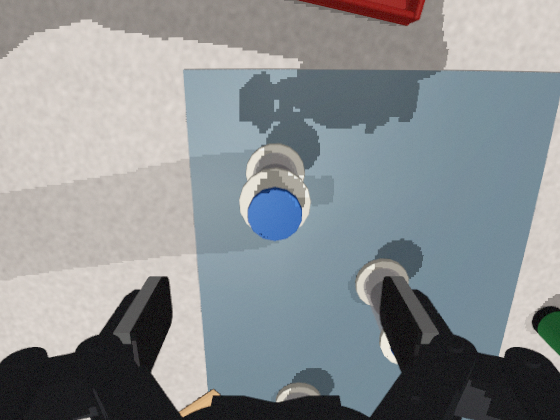

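Plate A is at (275,215) and its foot at (277,174), so A ≈ (0.452, 0.002), upright and nearly under the tool. Descending to grip the barrel.

move_arm(rows=[{"fingers": 0.085, "slide": [0.002, 0, 0.03], "spin": 0}, {"fingers": 0.085, "slide": [0, 0, 0.03], "spin": 0}, {"fingers": 0.085, "slide": [0, 0, 0.03], "spin": 0}, {"fingers": 0.085, "slide": [0, 0, 0.025], "spin": 0}, {"fingers": 0.085, "slide": [0, 0, 0.016], "spin": 0}, {"fingers": 0.085, "slide": [0, 0, 0], "spin": 0}, {"fingers": 0.05, "slide": [0, 0, 0], "spin": 0}, {"fingers": 0.045, "slide": [0, 0, 0], "spin": 0}], grip_force=35)

```text
clock: 11.25
tool_pos: [0.4527, 0.002, 0.0511]
eef_rot: [2.221, 2.221, 0.002]
ft_force: [0.1, -0.1, -0.5]
gripper_width: 0.0508
grip_force: 0.0
```

move_arm(rows=[{"fingers": 0.03, "slide": [0, 0, 0], "spin": 0}, {"fingers": 0.03, "slide": [0, 0, 0], "spin": 0}, {"fingers": 0.03, "slide": [0, 0, 0], "spin": 0}, {"fingers": 0.03, "slide": [0, 0, 0], "spin": 0}, {"fingers": 0.03, "slide": [0, 0, 0], "spin": 0}, {"fingers": 0.03, "slide": [0, 0, 0], "spin": 0}, {"fingers": 0.03, "slide": [0, 0, -0.005], "spin": 0}, {"fingers": 0.03, "slide": [0, 0, -0.01], "spin": 0}])

```text
clock: 12.25
tool_pos: [0.4517, 0.002, 0.0657]
eef_rot: [-2.221, -2.221, 0.001]
ft_force: [0.3, -0.6, -0.9]
gripper_width: 0.0463
grip_force: 36.0
```

The width of 46 mm isn't the 38 mm barrel, so the pads may be on the collar. Checking from the side.

```bash
python3 - <<'E'
from h import *
im=camera("side");cv2.imwrite("pics/s6.png",cv2.resize(im[120:290,230:390],None,fx=4,fy=3.5,interpolation=2))
E
```

```text
(no output)
```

View pics/s6.png

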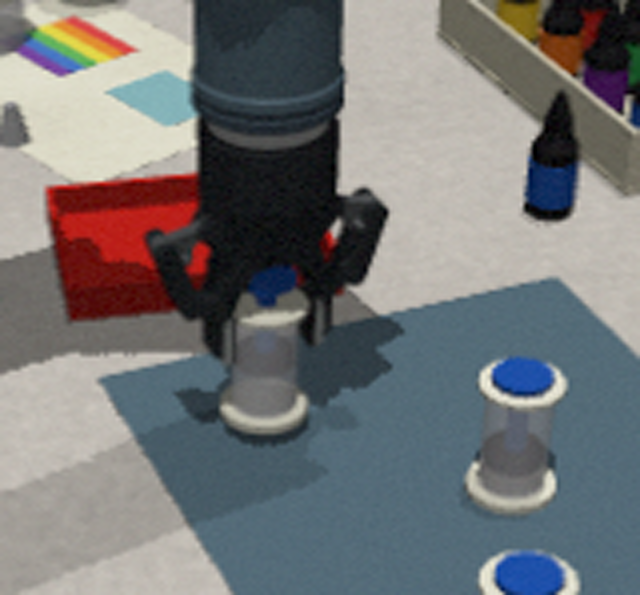

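The crop shows the pads on the collar edge at about (275,310), with the dispenser just lifted and upright, and B at (520,380) standing home. I'll set it back and regrip 8 mm lower, on the barrel.

move_arm(rows=[{"fingers": 0.03, "slide": [0, 0, 0.009], "spin": 0}, {"fingers": 0.03, "slide": [0, 0, 0.005], "spin": 0}, {"fingers": 0.03, "slide": [0, 0, 0.001], "spin": 0}, {"fingers": 0.07, "slide": [0, 0, 0], "spin": 0}, {"fingers": 0.07, "slide": [0, 0, 0], "spin": 0}, {"fingers": 0.07, "slide": [0, 0, 0], "spin": 0}, {"fingers": 0.07, "slide": [0, 0, 0.004], "spin": 0}, {"fingers": 0.07, "slide": [0, 0, 0.003], "spin": 0}])

```text
clock: 13.3
tool_pos: [0.4519, 0.002, 0.0429]
eef_rot: [-2.221, -2.221, 0.0]
ft_force: [0.3, 0.4, 0.1]
gripper_width: 0.0699
grip_force: 0.0
```

move_arm(rows=[{"fingers": 0.05, "slide": [0, 0, 0], "spin": 0}, {"fingers": 0.03, "slide": [0, 0, 0], "spin": 0}, {"fingers": 0.03, "slide": [0, 0, 0], "spin": 0}, {"fingers": 0.03, "slide": [0, 0, 0], "spin": 0}, {"fingers": 0.03, "slide": [0, 0, 0], "spin": 0}, {"fingers": 0.03, "slide": [0, 0, 0], "spin": 0}, {"fingers": 0.03, "slide": [0, 0, 0], "spin": 0}, {"fingers": 0.03, "slide": [0, 0, 0], "spin": 0}])

```text
clock: 14.3
tool_pos: [0.452, 0.002, 0.0433]
eef_rot: [-2.221, -2.221, 0.0]
ft_force: [-1.1, -0.1, 0.7]
gripper_width: 0.0436
grip_force: 33.3
```

move_arm(rows=[{"fingers": 0.03, "slide": [0, 0, -0.004], "spin": 0}, {"fingers": 0.03, "slide": [0, 0, -0.008], "spin": 0}, {"fingers": 0.03, "slide": [0, 0, -0.012], "spin": 0}, {"fingers": 0.03, "slide": [0, 0, -0.012], "spin": 0}, {"fingers": 0.03, "slide": [0, 0, -0.012], "spin": 0}, {"fingers": 0.03, "slide": [0, 0, -0.01], "spin": 0}, {"fingers": 0.03, "slide": [0, 0, -0.005], "spin": 0}, {"fingers": 0.03, "slide": [0, 0, 0], "spin": 0}], grip_force=45)

```text
clock: 15.3
tool_pos: [0.4522, 0.002, 0.1066]
eef_rot: [2.221, 2.221, 0.001]
ft_force: [-0.2, 0.1, -1.4]
gripper_width: 0.0433
grip_force: 42.0
```

```bash
python3 - <<'E'
from h import *
im=camera("side");cv2.imwrite("pics/s7.png",cv2.resize(im[110:280,230:390],None,fx=4,fy=3.5,interpolation=2))
print(state()["gripper_width"])
E
```

```text
0.04307551773292291
```

View pics/s7.png

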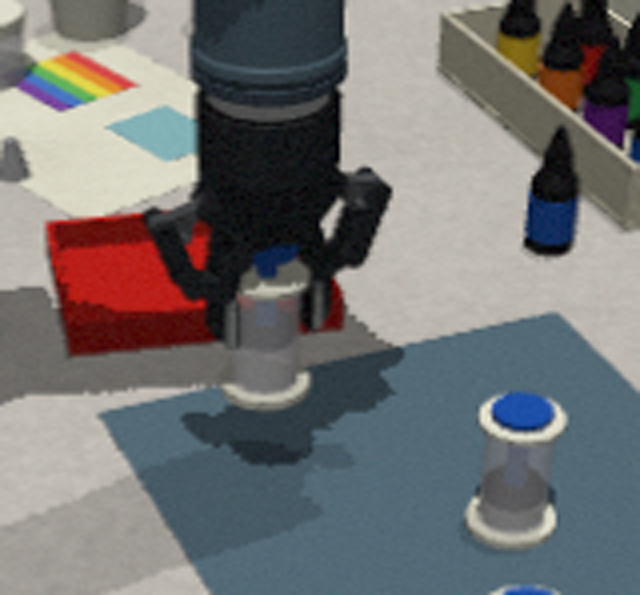

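The view shows it held upright with its foot clear at (265,395). Carrying it over the tray.

move_arm(rows=[{"fingers": 0.03, "slide": [0.018, 0.003, 0], "spin": 0}, {"fingers": 0.03, "slide": [0.036, 0.005, 0], "spin": 0}, {"fingers": 0.03, "slide": [0.036, 0.005, 0], "spin": 0}, {"fingers": 0.03, "slide": [0.036, 0.005, 0], "spin": 0}, {"fingers": 0.03, "slide": [0.036, 0.005, 0], "spin": 0}, {"fingers": 0.03, "slide": [0.03, 0.005, 0], "spin": 0}, {"fingers": 0.03, "slide": [0.016, 0.002, 0], "spin": 0}, {"fingers": 0.03, "slide": [0, 0, 0], "spin": 0}])

```text
clock: 16.35
tool_pos: [0.4817, 0.2105, 0.1059]
eef_rot: [-2.22, -2.223, 0.001]
ft_force: [-0.2, 0.2, -0.9]
gripper_width: 0.0433
grip_force: 42.1
```

move_arm(rows=[{"fingers": 0.03, "slide": [0, 0, 0.01], "spin": 0}, {"fingers": 0.03, "slide": [0, 0, 0.015], "spin": 0}, {"fingers": 0.03, "slide": [0, 0, 0.015], "spin": 0}, {"fingers": 0.03, "slide": [0, 0, 0.008], "spin": 0}, {"fingers": 0.03, "slide": [0, 0, 0.004], "spin": 0}, {"fingers": 0.03, "slide": [0, 0, 0.003], "spin": 0}, {"fingers": 0.03, "slide": [0, 0, 0.001], "spin": 0}, {"fingers": 0.03, "slide": [0, 0, 0], "spin": 0}])

```text
clock: 17.35
tool_pos: [0.4821, 0.2101, 0.0505]
eef_rot: [2.221, 2.221, 0.001]
ft_force: [-1.0, -0.8, -1.3]
gripper_width: 0.0431
grip_force: 42.2
```

move_arm(rows=[{"fingers": 0.03, "slide": [0, 0, 0.001], "spin": 0}, {"fingers": 0.03, "slide": [0, 0, 0.001], "spin": 0}, {"fingers": 0.03, "slide": [0, 0, 0], "spin": 0}, {"fingers": 0.03, "slide": [0, 0, 0.0005], "spin": 0}, {"fingers": 0.03, "slide": [0, 0, 0], "spin": 0}, {"fingers": 0.03, "slide": [0, 0, 0], "spin": 0}, {"fingers": 0.03, "slide": [0, 0, 0], "spin": 0}, {"fingers": 0.03, "slide": [0, 0, 0], "spin": 0}])

```text
clock: 18.35
tool_pos: [0.4821, 0.2102, 0.0483]
eef_rot: [2.221, 2.222, 0.001]
ft_force: [-1.3, -0.2, 4.2]
gripper_width: 0.0432
grip_force: 42.2
```

The force went from -1.3 to +4 N, so it is on the floor. Releasing gently, then rising.

move_arm(rows=[{"fingers": 0.05, "slide": [0, 0, 0], "spin": 0}, {"fingers": 0.06, "slide": [0, 0, 0], "spin": 0}, {"fingers": 0.08, "slide": [0, 0, 0], "spin": 0}, {"fingers": 0.085, "slide": [0, 0, 0], "spin": 0}, {"fingers": 0.085, "slide": [0, 0, 0], "spin": 0}, {"fingers": 0.085, "slide": [0, 0, 0], "spin": 0}, {"fingers": 0.085, "slide": [0, 0, -0.01], "spin": 0}, {"fingers": 0.085, "slide": [0, 0, -0.02], "spin": 0}])

```text
clock: 19.35
tool_pos: [0.4815, 0.2098, 0.0781]
eef_rot: [-2.221, -2.221, 0.002]
ft_force: [0.6, 0.4, 0.5]
gripper_width: 0.0851
grip_force: 0.0
```

move_arm(rows=[{"fingers": 0.085, "slide": [0, 0, -0.03], "spin": 0}, {"fingers": 0.085, "slide": [0, 0, -0.04], "spin": 0}, {"fingers": 0.085, "slide": [0, 0, -0.04], "spin": 0}, {"fingers": 0.085, "slide": [-0.03, 0.03, -0.02], "spin": 0}, {"fingers": 0.085, "slide": [-0.03, 0.03, 0], "spin": 0}, {"fingers": 0.085, "slide": [-0.03, 0.03, 0], "spin": 0}, {"fingers": 0.085, "slide": [0, 0, 0], "spin": 0}, {"fingers": 0.085, "slide": [0, 0, 0], "spin": 0}])

```text
clock: 20.35
tool_pos: [0.5715, 0.1205, 0.2081]
eef_rot: [-2.221, -2.221, -0.0]
ft_force: [-0.4, 0.4, -0.8]
gripper_width: 0.0849
grip_force: 0.0
```

```bash
python3 - <<'E'
from h import *
a=camera("side");b=camera("scene")
f=lambda i:cv2.resize(i,None,fx=2,fy=2,interpolation=2)
cv2.imwrite("pics/end.png",np.hstack([f(a[150:350,230:420]),f(b[150:350,90:400])])[:, :1000][:, :].copy() if 0 else cv2.resize(np.hstack([a[150:350,230:420],b[150:350,200:400]]),None,fx=2,fy=2,interpolation=2))
for c in ["side","scene"]:
    m=camera_model(c)
    for r in pinpoint("dispenser_1",c): print(c,r["point"],round(r["p"],2),atz(m,r["point"],0).round(4))
E
```

```text
side [278.6, 189.1] 0.8 [0.4896 0.2247 0.    ]
side [355.8, 317.1] 0.67 [ 0.4722 -0.2587  0.    ]
side [358.3, 260.9] 0.61 [ 0.5549 -0.1125  0.    ]
scene [129.3, 242.7] 0.94 [ 0.4728 -0.2592  0.    ]
scene [198.4, 265.7] 0.78 [ 0.5531 -0.1098  0.    ]
scene [347.4, 227.0] 0.71 [0.4761 0.2221 0.    ]
```

View pics/end.png

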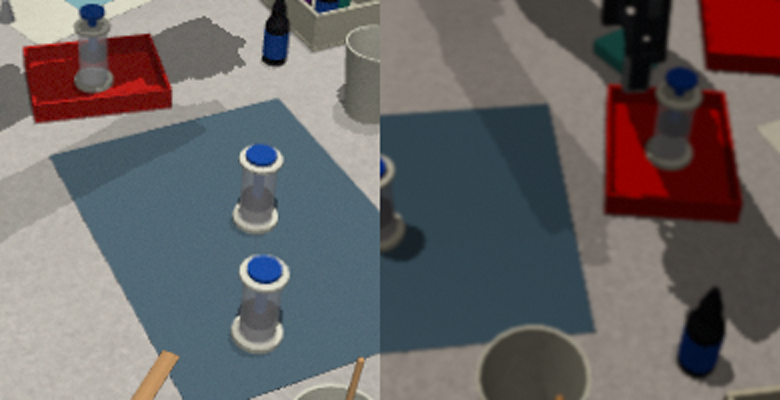

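The final view shows A upright in the right-hand tray at (93,80) left and (670,150) right, its plate still clear of the collar. B and C stand in place at (262,155) and (264,268) with plates on their collars. That was my 11th picture, one over the limit of 10. Handing in.

```bash
python3 -c "
from station import *
print(sign_off())"
```

```text
the job is handed in; nothing more can be done
None
```

The job is handed in, result not reported: by the last camera check two plungers are home with their dispensers in place, and the sticking one stands upright in the right-hand red tray, jammed at about 14 mm; I viewed 11 pictures, one over the limit of 10.

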